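# Ink the rubber stamp and hold it in the corner of the stamping board

## Robot

A 6-joint arm with a two-finger parallel gripper is mounted at the origin on a cart in front of the work surface, level with it; the furniture and walls round the work are solid. World frame = base frame: x ahead of the robot, y to its left, z up, the work surface at z = 0. Lengths are in m, angles in rad, forces in N, time in s.
With the tool pointing down it reaches from about 0.3 to 0.95 m from the base axis. Payload 3.1 kg.
Tool frame: the origin (TCP) lies on the centre line of the jaws, within the pads' length; the fingertips stand 11 mm ahead of it and the grasp point (between the pads) lies 8 mm behind it; z points along the fingers, y is the line along which they close (so a half turn about z gives the same grasp; the last joint's range is limited). The gripper opens to 85 mm and grips with 20 to 120 N. Pads are 22 mm wide; open, the fingers measure 114 mm over their backs; the gripper's body (76 mm by 85 mm) begins 54 mm behind the grasp point. The pads swing forward as they close: fully open they stand 13 mm farther back than shut.
Start: joints at [-0.07, 0.308, 1.634, -0, 1.2, -0.07], TCP at [0.625, -0, 0.242] pointing down, gripper open.
Joint ranges: [-3.06, 3.06], [-0.79, 1.96], [0.05, 2.63], [-1.19, 4.34], [0.05, 2.64], [-2.94, 2.94]. Speed limits (rad/s): [2.79, 2.79, 3.14, 3.14, 3.14, 3.14].

## Interface

Orientations are given as a unit quaternion [x, y, z, w].
In Python, from bench import * gives the robot as it stands.
- The arm moves only by the tool arm_command, never from a script. Its argument "deltas" is one flat list of numbers, 7 for each row, row after row: the shift along the tool's x, y, z in units of 0.02 m (1.0 is 0.02 m), then the turn, a rotation vector about the tool's x, y, z in units of 0.1 rad (1.0 is 0.1 rad), then the closure, from -1 (fully open) to 1 (shut). A call has exactly 8 rows; each row shifts and turns the commanded pose from where the row before left it, along the tool's axes as they then stand; what a row does not reach is not made up. A row lasts 1/8 s, in which the tool goes at most 62.5 mm and 10.7 degrees, less where a joint would pass 70% of its speed; a pose out of reach is approached as far as the arm can. A call with a number of a shift or a turn outside -1 to 1 is refused whole. A call with a gripper value outside its range is refused whole. The fingers move at their own pace and stop on an object; the grip force is fixed at half the most. Time passes only in rows, so rows that do not move let the fingers close, or fill a call up. It gives the time, the measured TCP pose, the force, the opening and the grip force at its end, in the units of the state.
- sense(): the state, without advancing time (a new reading comes with each control period).
- camera(name): name is "scene" or "side" or "wrist"; returns a dict with "pixels" (420x560x3 uint8, red, green, blue), "z_map" (420x560 float32, m along the optical axis (not along the pixel's ray), 0 where there is no reading), "vfov" (degrees; the focal length in pixels is half the picture's height over the tangent of half this angle, whatever the lens; pixels are square), "cx", "cy" (the principal point, pixels), "k1" (the pictures are not rectified: a ray, as slopes to the right and down, at radius r is drawn at 1 + k1 r^2 times it, then the intrinsics apply), "R" (3x3) and "t" (3): a world point X has camera coordinates R X + t; the wrist camera has in their place "T_tool_cam" (4x4, takes a point from camera to tool coordinates, whose origin is the TCP and whose axes are the flange's). Camera axes: x right, y down, z forward; pixel columns grow to the right and rows downward; lengths in m; the calibration is good to about 2 mm. A picture is of the moment at which its call begins: read the wrist's pose just before it.
- job_done(): hands the job in; it is judged then, once.
Trained networks look in a picture, given as the dict that the camera call returned (one of the last four; its "shot" number tells which), for a name from the list of things; names that differ only in an ending like _2 or _b are one class to them, and where a whole thing is asked for, a point or a joint stands for the part that bears it (a point fixed in the world has none). Each returns a list of dicts, best first, with "confidence" (0 to 1); they miss things now and then, are a little off and sometimes report something else, mostly with a low value. They report only what shows in the picture. A call takes as long as a camera call.
- recognise(picture, target): "bbox" ([left, top, width, height] in pixels, round what is visible of it).
- tip_of(picture, target): "position" ([column, row] in pixels: a listed point, or the origin of a listed thing).
The state is a dict: "clock": time; "joint_positions": joint angles; "joint_vel": joint speeds; "effort": joint torques, N m; "ee_pos": TCP position; "tcp_rot": TCP orientation; "wrist_force": force on the tool from outside, world axes, zero at the start; "torque": the same for the moment, N m; "grip_width": finger opening in m; "grasp_force": force on a finger pad.
Only numpy, scipy, OpenCV 4.12 (cv2) and the standard library are available. Lean on these libraries where they do the work, as an engineer would, in place of code of your own. Each camera call takes 0.05 s, during which the arm holds its last target. There are 200 camera calls.

## Task

Pick up the rubber stamp and press it down upright on the open ink pad until the sprung felt is fully down, so that the whole die takes ink. Then bring it to the stamping board and press it flat on the form in the corner of the two metal fences, its long side flush along the long fence and one end flush against the short fence, without letting it touch the form anywhere else. Finish while still gripping it there, pushing it firmly against both fences and down on the paper, and leave the other things on the table alone.

Things in the scene. Friction and masses are not known exactly. Their poses are not given: they have to be found in the camera images.
- stamp: rubber stamp standing upright: a wooden block 28 (its x) x 52 (its y) x 16 mm high with the flat rubber die underneath, and a round turned handle on the block's middle, from 16 to 72 mm high, 24 mm across at the thickest. Origin: centre of the underside, z up. About 45 g (varies by a third); stands loose on the table. Its two ends are alike: half a turn makes no difference.
- ink_tray: open desk ink pad, fixed to the table: black tray 86 (x) x 126 (y) x 14 mm high, rim 5 mm wide, inside opening 76 x 116 mm; its lid lies folded open flat behind it (from 49 to 138 mm along +x, 6 mm high). Origin: centre of the tray's underside, z up.
- felt_middle (a point): centre of the felt's upper face when not pressed, 14.5 mm above the table (0.5 mm above the tray's rim); axes as ink_tray.
- felt (a joint): how far the sprung felt plate (73 x 113 mm, moves straight down, never tilts) is pressed down: 0 when free, 0.005 m at the bottom, where it meets a firm stop. About 1.5 N moves it at first, 6.5 N puts it on the stop; it springs back.
- board: stamping board fixed to the table: wooden board 180 (x) x 122 (y) x 8 mm with a block of forms on it; paper face 17 mm above the table. Origin: centre of the board's underside, z up. Seen in its own axes, the long fence runs along its -x edge and the short fence along its -y edge, meeting in the -x -y corner; the other two edges have low wooden strips below paper height.
- form_pad: the block of forms, 150 (x) x 93 (y) x 9 mm, smooth paper, held fast under the fences' lips; like the polished fences it is slippery (friction about 0.3), but the harder the stamp is pressed down, the more of a sideways push the paper takes instead of the fences. Origin: centre of its underside, at 6, 6, 8 mm in the board's axes, which it shares.
- long_fence: metal bar along the board's y, 112 mm long, from y = -60 to +52 mm, overhanging the paper's edge; its upright stop face looks to the board's +x and lies at x = -65 mm in the board's axes, from paper level to 13 mm above it. Two screw heads 6 mm high stand on its top, 9 to 21 mm behind the face. Origin and axes: those of the board.
- short_fence: metal bar along the board's x, about 62 mm long, beginning at the long fence's face; its upright stop face looks to the board's +y and lies at y = -36 mm in the board's axes, from paper level to 13 mm above it. Two screw heads 6 mm high stand on its top, 10 to 22 mm behind the face. Origin and axes: those of the board.
- stamp_place (a point): where the stamp's origin ends when it sits flat in the corner: 14 mm from the long fence's face, 26 mm from the short fence's face, on the paper, 17 mm above the table. Axes as the board: the stamp's y lies along the board's y (either way round).
- tape_roll: roll of black insulating tape lying flat, 68 mm across, 19 high; bystander, leave alone. Sizes in mm; origin at the centre of its underside.
- staples: small box of staples, 36x58x24; bystander, leave alone. Sizes in mm; origin at the centre of its underside.
- rubber: eraser in a card sleeve, 19x42x12; bystander, leave alone. Sizes in mm; origin at the centre of its underside.
- tag: key on a plastic tag, 87x24x9; bystander, leave alone. Sizes in mm; origin at the centre of its underside.
- brown_tape: roll of packing tape on its side face, 68 mm across, 48 high; bystander, leave alone. Sizes in mm; origin at the centre of its underside.
- clip: binder clip, 20x32x35; bystander, leave alone. Sizes in mm; origin at the centre of its underside.

How it is judged:
On the way:
1. the stamp, held in the fingers and upright, presses the felt fully down (value of joint felt above 0.0043 m and contact force between stamp and ink_tray above 3 N and contact force between the fingers and stamp above 1 N and angle between stamp's own z axis and vertical below 0.12 rad), for 0.3 s.
At the end, for the whole second after the job is handed in: The fingers still grip the stamp, which is at rest, upright within 0.06 rad, square to the board within 0.05 rad and within 3 mm of its place in the corner, pressing at least 1 N on the long fence, 1 N on the short fence and 2 N down on the form (contact force between stamp and long_fence above 1 N and contact force between stamp and short_fence above 1 N and contact force between stamp and form_pad above 2 N and contact force between the fingers and stamp above 1 N and horizontal distance between stamp and stamp_place below 0.003 m and angle between the y axis of stamp and the y axis of board, either way round below 0.05 rad and angle between stamp's own z axis and vertical below 0.06 rad and linear speed of stamp below 0.01 m/s); the arm keeps its last pose, push and grip.
It fails at once if the stamp touches the form more than 12 mm away from its place in the corner (a stray mark) (contact force between stamp and form_pad above 0.5 N and horizontal distance between stamp and stamp_place above 0.012 m).
It fails at once if a bystander is moved more than 30 mm (distance of any of tape_roll, staples, rubber, tag, brown_tape, clip from where it was at the start of the episode above 0.03 m).
It also fails if it takes over 56 s, if anything falls off the work surface, if the arm or the gripper's body presses on something with over 40 N, if the wrist force passes 120 N, or if a joint passes its speed limit or range.

## Working session

There is one attempt and no reset: what is moved stays moved. The work goes in short steps, Python scripts to look and compute and a tool call to move; the robot and the scene stay as the last step left them, time stands still between calls to the robot, and variables do not carry over. Pictures are saved under pics/ and viewed, at most 10 in all, crops included, and the job is handed in when it is done.

Besides the shell and the picture viewer there is one more tool, called after "Emit:" by a JSON object that holds its "op" and its "data". arm_command: Moves the arm, as the interface text tells. Shifts and turns lie within -1 to 1; 1 stands for 0.02 m of shift or 0.1 rad of turn. Its arguments: {"type":"object","properties":{"deltas":{"type":"array"}},"required":["deltas"]}

```bash
mkdir -p pics; ls; cat > h.py <<'E'
from bench import *
import numpy as np, cv2
from scipy.spatial.transform import Rotation as Rn
def K(p):
    h=p["pixels"].shape[0]; f=h/2/np.tan(np.radians(p["vfov"])/2)
    return np.array([[f,0,p["cx"]],[0,f,p["cy"]],[0,0,1]]),np.array([p["k1"],0,0,0],float)
def pose(p,s=None):
    if "R" in p: R=np.array(p["R"]);t=np.array(p["t"]); return R.T,-R.T@t
    T=np.eye(4);T[:3,:3]=Rn.from_quat(s["tcp_rot"]).as_matrix();T[:3,3]=s["ee_pos"]
    T=T@np.array(p["T_tool_cam"]);return T[:3,:3],T[:3,3]
def ray(p,uv,s=None):
    k,d=K(p);n=cv2.undistortPoints(np.array([[uv]],float),k,d)[0,0]
    R,c=pose(p,s);return c,R@np.array([n[0],n[1],1])
def atz(p,uv,z,s=None):
    c,r=ray(p,uv,s);return c+r*(z-c[2])/r[2]
def cloud(p,s=None):
    k,d=K(p);h,w=p["z_map"].shape
    g=np.stack(np.meshgrid(np.arange(w),np.arange(h)),-1).reshape(-1,1,2).astype(float)
    n=cv2.undistortPoints(g,k,d)[:,0];z=p["z_map"].reshape(-1,1)
    R,c=pose(p,s);P=(np.c_[n,np.ones(len(n))]*z)@R.T+c
    P[z[:,0]==0]=np.nan
    return P.reshape(h,w,3)
def save(p,n): cv2.imwrite(f"pics/{n}.png",p["pixels"][:,:,::-1])
E
cat > a.py <<'E'
from h import *
np.set_printoptions(precision=4,suppress=True)
s=sense();print(s)
ps=[]
for n in("scene","side","wrist"):
    p=camera(n);save(p,n+"0");ps.append(p)
    print(n,p["vfov"],p["k1"],pose(p,s)[1])
    for t,z in(("stamp",0),("ink_tray",0),("felt_middle",.0145),("board",0),("stamp_place",.017)):
        print(t,[(np.round(q["position"],1),round(q["confidence"],2),atz(p,q["position"],z,s)[:2]) for q in tip_of(p,t)[:2]])
    for t in("stamp","board","long_fence","short_fence"):
        print(t,[(np.round(q["bbox"]),round(q["confidence"],2)) for q in recognise(p,t)[:2]])
E
python3 a.py
python3 -c "
import cv2,numpy as np
a=[cv2.imread(f'pics/{n}0.png') for n in('scene','side')]
cv2.imwrite('pics/m.png',cv2.resize(np.vstack(a),None,fx=.714,fy=.714,interpolation=cv2.INTER_AREA))"
```

```text
pics
{'clock': 0.0, 'joint_positions': array([-0.0697,  0.309 ,  1.6352,  0.    ,  1.1997, -0.0697]), 'joint_vel': array([-0.0008, -0.0003, -0.0014,  0.0024, -0.0001,  0.0004]), 'effort': array([  0.0001, -41.5252, -27.6667,  -0.0002,   0.0101,  -0.    ]), 'ee_pos': array([0.6242, 0.    , 0.241 ]), 'tcp_rot': array([ 0.7071,  0.7071, -0.0008, -0.0009]), 'wrist_force': array([ 0.0378, -0.0357, -0.2134]), 'torque': array([ 0.0039, -0.0449,  0.0369]), 'grasp_force': 0.0, 'grip_width': 0.08514872946120008}
scene 56.44978934831795 0.014888684270715085 [ 0.3215 -0.4314  0.6385]
stamp [(array([205.9, 153.3]), 0.6, array([0.5257, 0.4239]))]
ink_tray [(array([299.8, 327.9]), 0.56, array([ 0.516 , -0.1387]))]
felt_middle [(array([294.1, 325.6]), 0.95, array([ 0.5046, -0.1373]))]
board [(array([227.6, 215.6]), 0.69, array([0.4968, 0.1777]))]
stamp_place []
stamp [(array([197., 133.,  16.,  30.]), 0.66)]
board [(array([179., 182.,  95.,  69.]), 0.93)]
long_fence [(array([181., 207.,  42.,  39.]), 0.93)]
short_fence [(array([218., 214.,  26.,  26.]), 0.89), (array([263., 296.,  66.,  65.]), 0.48)
[... 492 characters left out ...]
  36.]), 0.89)]
board [(array([269., 220.,  73.,  29.]), 0.63), (array([270., 209.,  80.,  44.]), 0.59)]
long_fence [(array([329., 211.,  23.,  29.]), 0.68)]
short_fence [(array([300., 212.,  26.,   8.]), 0.55)]
wrist 64.09243594178835 0.020227827652666806 [0.6249 0.0822 0.3724]
stamp []
ink_tray [(array([181.6, 282. ]), 0.66, array([ 0.5049, -0.1415]))]
felt_middle [(array([172.8, 286.4]), 0.59, array([ 0.4983, -0.1389]))]
board [(array([183.8, 282.2]), 0.22, array([ 0.5076, -0.1418]))]
stamp_place []
stamp []
board [(array([ 35.,   1., 217.,  83.]), 0.69), (array([84., 15., 84., 58.]), 0.45)]
long_fence [(array([37.,  1., 66., 78.]), 0.64)]
short_fence [(array([84., 18., 81., 54.]), 0.93)]
```

View pics/scene0.png

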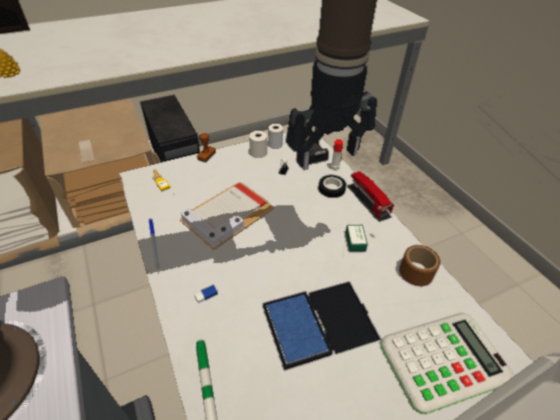

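View pics/wrist0.png

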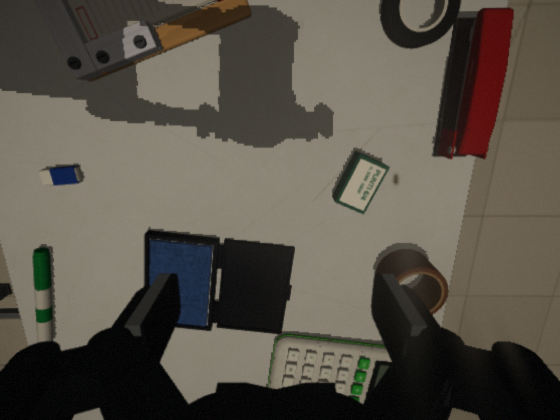

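The scene view shows the stamp at (205,148), the board with its fence corner at about (228,213), and the ink pad at (297,328). The wrist view shows the ink pad at (182,282) and the board's fences at top left. I'll move toward the stamp and look at the board on the way.

Emit:
{"op": "arm_command", "data": {"deltas": [1, -0.6, 0, 0, 0, 0, -1, 1, -0.6, 0, 0, 0, 0, -1, 1, -0.6, 0, 0, 0, 0, -1, 1, -0.6, 0, 0, 0, 0, -1, 1, -0.6, 0, 0, 0, 0, -1, 1, -0.6, 0, 0, 0, 0, -1, 1, -0.6, 0, 0, 0, 0, -1, 1, -0.6, 0, 0, 0, 0, -1]}}

```text
clock: 2.5
ee_pos: [0.5281, 0.1613, 0.2423]
tcp_rot: [0.707, 0.707, 0.0, 0.0]
wrist_force: [0.7, -0.9, -0.4]
grip_width: 0.0854
grasp_force: 0.0
```

```bash
cat > b.py <<'E'
from h import *
import sys
np.set_printoptions(precision=4,suppress=True)
s=sense();print(s["clock"],s["ee_pos"],s["tcp_rot"],np.abs(s["joint_vel"]).max())
p=camera("wrist");save(p,sys.argv[1])
np.savez(f"{sys.argv[1]}.npz",C=cloud(p,s),I=p["pixels"])
print(pose(p,s)[1],atz(p,(280,210),0,s))
for t,z in(("stamp",0),("felt_middle",.0145),("board",0),("stamp_place",.017)):
    print(t,[(np.round(q["position"],1),round(q["confidence"],2),atz(p,q["position"],z,s)[:2]) for q in tip_of(p,t)[:2]])
for t in("stamp","long_fence","short_fence"):
    print(t,[(np.round(q["bbox"]),round(q["confidence"],2)) for q in recognise(p,t)[:2]])
E
python3 b.py w1
```

```text
2.5 [0.5281 0.1613 0.2423] [0.707  0.7072 0.0001 0.    ] 0.31580138772919736
[0.5285 0.2435 0.3737] [0.5333 0.1155 0.    ]
stamp []
felt_middle []
board [(array([245.9, 153.2]), 0.77, array([0.4951, 0.1824]))]
stamp_place [(array([208.2, 182.7]), 0.69, array([0.4545, 0.1529]))]
stamp []
long_fence [(array([117.,   0.,  27.,   8.]), 0.75), (array([147., 130.,  62., 102.]), 0.59)]
short_fence [(array([203., 188.,  64.,  41.]), 0.72)]
```

Emit:
{"op": "arm_command", "data": {"deltas": [1, 0, 0, 0, 0, 0, -1, 1, 0, 0, 0, 0, 0, -1, 1, 0, 0, 0, 0, 0, -1, 1, 0, 0, 0, 0, 0, -1, 1, 0, 0, 0, 0, 0, -1, 1, 0, 0, 0, 0, 0, -1, 1, 0, 0, 0, 0, 0, -1, 0, 0, 0, 0, 0, 0, -1]}}

```text
clock: 3.9
ee_pos: [0.5289, 0.3015, 0.2422]
tcp_rot: [0.706, 0.708, 0.0, -0.0]
wrist_force: [-0.0, -0.2, -0.4]
grip_width: 0.0855
grasp_force: 0.0
```

```bash
python3 b.py w2
```

```text
3.9 [0.5289 0.3015 0.2422] [ 0.7064  0.7078  0.     -0.    ] 0.02661363655094054
[0.5291 0.3837 0.3736] [0.5342 0.2558 0.    ]
stamp [(array([267.1,  68.2]), 0.92, array([0.5199, 0.4097]))]
felt_middle []
board [(array([249.5, 266.4]), 0.68, array([0.4966, 0.1814]))]
stamp_place [(array([212., 295.]), 0.56, array([0.4512, 0.1513])), (array([250.5, 267.4]), 0.34, array([0.4992, 0.1892]))]
stamp [(array([239.,  38.,  60.,  56.]), 0.56)]
long_fence []
short_fence [(array([206., 298.,  61.,  34.]), 0.94)]
```

View pics/w2.png

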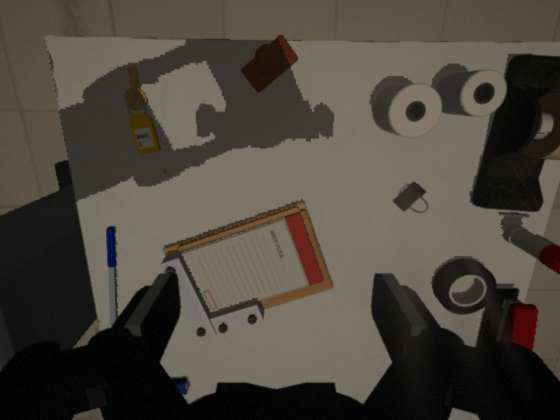

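The wrist view shows the stamp at (270,64), the board rotated with its fence corner near (200,330), and the clip at (410,197). I'll fit poses from the depth data.

```bash
cat > c.py <<'E'
import numpy as np,cv2
from scipy.optimize import minimize
np.set_printoptions(precision=4,suppress=True)
for n in("w1","w2"):
    d=np.load(n+".npz");C=d["C"].reshape(-1,3);I=d["I"].reshape(-1,3)
    ok=~np.isnan(C[:,0]);C=C[ok];I=I[ok]
    tb=C[(np.abs(C[:,0]-.6)<.05)&(abs(C[:,1]-.3)<.05)];print(n,"table z",np.median(tb[:,2]))
    m=(np.hypot(C[:,0]-.495,C[:,1]-.18)<.14)
    B=C[m];pap=B[(B[:,2]>.013)&(B[:,2]<.021)]
    fen=B[(B[:,2]>.026)&(B[:,2]<.034)]
    print("paper",len(pap),np.median(pap[:,2]),"fence",len(fen),np.median(fen[:,2]))
    r=cv2.minAreaRect(pap[:,:2].astype(np.float32)*1000);print("paper rect",r)
    r=cv2.minAreaRect(fen[:,:2].astype(np.float32)*1000);print("fence rect",r)
    # corner fit: fence top must be outside corner, paper inside
    def cost(v):
        x0,y0,th=v; 
        def loc(P):
            q=P[:,:2]-[x0,y0];return q[:,0]*np.cos(th)+q[:,1]*np.sin(th),-q[:,0]*np.sin(th)+q[:,1]*np.cos(th)
        u,w=loc(fen);a=np.minimum(u,w);u2,w2=loc(pap);b=np.minimum(u2,w2)
        return np.minimum(np.maximum(a,0),.008).sum()+np.minimum(np.maximum(-b,0),.008).sum()
    best=min((minimize(cost,[.43+dx,.13+dy,.29],method="Nelder-Mead",options=dict(initial_simplex=np.array([.43+dx,.13+dy,.29])+np.array([[0,0,0],[.01,0,0],[0,.01,0],[0,0,.05]]),maxiter=600)) for dx in(-.01,0,.01) for dy in(-.01,0,.01)),key=lambda r:r.fun)
    x0,y0,th=best.x;c,s_=np.cos(th),np.sin(th)
    print("corner",best.x,best.fun/(len(fen)+len(pap)),"place",x0+c*.014-s_*.026,y0+s_*.014+c*.026)
    S=C[np.hypot(C[:,0]-.52,C[:,1]-.415)<.05]
    blk=S[(S[:,2]>.010)&(S[:,2]<.02)];top=S[S[:,2]>.066]
    if len(blk)>20:
        a=S[S[:,2]>.010]
        print("stamp rect",cv2.minAreaRect(blk[:,:2].astype(np.float32)*1000),"top",len(top),np.median(top,0),top[:,:2].min(0),top[:,:2].max(0),S[:,2].max())
        for z in np.arange(.016,.074,.006):
            q=S[abs(S[:,2]-z)<.003]
            if len(q):print(round(z,3),len(q),q[:,:2].min(0),q[:,:2].max(0))
E
python3 c.py
```

```text
w1 table z -0.0008210746981279493
paper 13364 0.017254948305244183 fence 3263 0.029910267643358357
paper rect ((506.20501708984375, 184.97998046875), (156.11512756347656, 118.98296356201172), 19.680816650390625)
fence rect ((455.63604736328125, 162.96994018554688), (85.16233825683594, 112.74852752685547), 19.76612091064453)
corner [0.4465 0.1255 0.3127] 2.6043724431766187e-05 place 0.45185153305471304 0.15455192717468333
w2 table z 0.2912397813232196
paper 9587 0.01721735812918046 fence 2215 0.029777473790967568
paper rect ((496.85528564453125, 182.83419799804688), (175.12847900390625, 116.94241333007812), 19.54939079284668)
fence rect ((455.7697448730469, 163.2059326171875), (85.0355224609375, 112.19136047363281), 19.87537956237793)
corner [0.4465 0.1257 0.3155] 6.157056334875967e-05 place 0.4517257667733733 0.15475118261450702
stamp rect ((522.2734985351562, 412.7879943847656), (51.72358703613281, 27.895084381103516), 38.28706741333008) top 600 [0.5225 0.4125 0.0695] [0.5115 0.4014] [0.5333 0.4235] 0.07296724536211441
0.016 958 [0.4945 0.3875] [0.5496 0.438 ]
0.058 28 [0.5102 0.4009] [0.5342 0.423 ]
0.064 160 [0.5103 0.4008] [0.5342 0.4236]
0.07 526 [0.5115 0.4021] [0.5332 0.4234]
```

Emit:
{"op": "arm_command", "data": {"deltas": [0.694, -0.041, 0, 0, 0, 1, -1, 0.686, -0.11, 0, 0, 0, 1, -1, 0.672, -0.178, 0, 0, 0, 1, -1, 0.651, -0.244, 0, 0, 0, 1, -1, 0.623, -0.308, 0, 0, 0, 1, -1, 0.589, -0.369, 0, 0, 0, 1, -1, 0.55, -0.426, 0, 0, 0, 1, -1, 0.504, -0.478, 0, 0, 0, 1, -1]}}

```text
clock: 5.3
ee_pos: [0.5226, 0.411, 0.2423]
tcp_rot: [0.927, 0.374, -0.0, 0.0]
wrist_force: [0.9, -0.0, 0.8]
grip_width: 0.0858
grasp_force: 0.0
```

Emit:
{"op": "arm_command", "data": {"deltas": [0, 0, 1, 0, 0, 1, -1, 0, 0, 1, 0, 0, 0, -1, 0, 0, 0.5, 0, 0, 0, -1, 0, 0, 0, 0, 0, 0, -1, 0, 0, 0, 0, 0, 0, -1, 0, 0, 0, 0, 0, 0, -1, 0, 0, 0, 0, 0, 0, -1, 0, 0, 0, 0, 0, 0, -1]}}

```text
clock: 6.3
ee_pos: [0.5226, 0.4111, 0.1927]
tcp_rot: [0.944, 0.329, 0.0, -0.0]
wrist_force: [-1.0, -0.2, 0.6]
grip_width: 0.0854
grasp_force: 0.0
```

```bash
python3 b.py w3; cat > d.py <<'E'
import numpy as np,cv2
np.set_printoptions(precision=4,suppress=True)
d=np.load("w3.npz");C=d["C"].reshape(-1,3)
S=C[np.hypot(C[:,0]-.522,C[:,1]-.413)<.045]
blk=S[(S[:,2]>.010)&(S[:,2]<.02)];top=S[S[:,2]>.068]
print(cv2.minAreaRect(blk[:,:2].astype(np.float32)*1000),cv2.minEnclosingCircle(top[:,:2].astype(np.float32)*1000),S[:,2].max())
th=.343;c,s=np.cos(th),np.sin(th)
for n in("w1","w2"):
    C=np.load(n+".npz")["C"].reshape(-1,3);C=C[~np.isnan(C[:,0])]
    q=C[:,:2]-[.4465,.1256];u=q@[c,s];w=q@[-s,c]
    f=(C[:,2]>.026)&(C[:,2]<.034)
    def edge(a,b,lo,hi):
        X=[];Y=[]
        for t in np.arange(lo,hi,.003):
            m=f&(abs(a-t)<.0015)&(b<.008)&(b>-.03)
            if m.sum()>3:X.append(t);Y.append(b[m].max())
        k=np.polyfit(X,Y,1);r=np.array(Y)-np.polyval(k,X);g=abs(r)<.0015
        k=np.polyfit(np.array(X)[g],np.array(Y)[g],1);return k,np.polyval(k,.02),g.sum(),r[g].std()
    print(n,"long",edge(w,u,.008,.08),"short",edge(u,w,.008,.05))
E
python3 d.py
```

```text
6.3 [0.5226 0.4111 0.1927] [ 0.9443  0.3292  0.0003 -0.0001] 0.002905171555286073
[0.5872 0.4622 0.3241] [0.5028 0.3897 0.    ]
stamp [(array([270. , 184.4]), 0.94, array([0.5177, 0.4143]))]
felt_middle []
board [(array([421. , 324.9]), 0.58, array([0.4946, 0.176 ]))]
stamp_place []
stamp [(array([257., 161.,  33.,  55.]), 0.83)]
long_fence [(array([352., 367.,  33.,  23.]), 0.62)]
short_fence []
((522.4817504882812, 412.5429382324219), (51.874935150146484, 27.281635284423828), 37.585323333740234) ((522.6795654296875, 413.3613586425781), 44.9762077331543) 0.2719701812860635
w1 long (array([0.0035, 0.0016]), np.float64(0.00171135758635117), np.int64(25), np.float64(0.00021895019475764193)) short (array([ 0.0001, -0.0001]), np.float64(-0.00011067726641459283), np.int64(14), np.float64(0.00013377455405693932))
w2 long (array([-0.0022,  0.0021]), np.float64(0.0020165254948128256), np.int64(25), np.float64(0.00021393422527266263)) short (array([-0.0057,  0.0004]), np.float64(0.00029400902309871616), np.int64(14), np.float64(0.00013524542714679334))
```

View pics/w3.png

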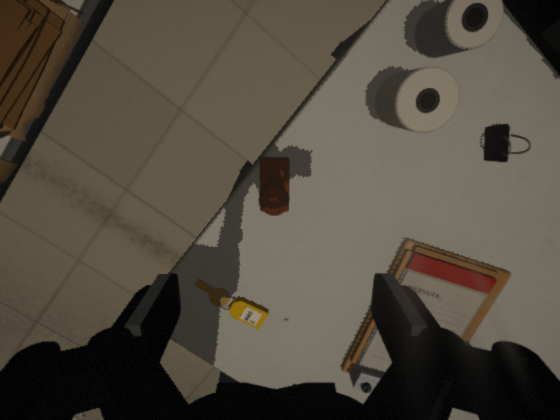

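The wrist view shows the stamp upright at (273,185), lined up between the fingers with nothing in their way. I'll descend and grip the knob.

Emit:
{"op": "arm_command", "data": {"deltas": [0.04, -0.06, 0.9, 0, 0, 0.1, -1, 0, 0, 0.9, 0, 0, 0, -1, 0, 0, 0.9, 0, 0, 0, -1, 0, 0, 0.9, 0, 0, 0, -1, 0, 0, 0.9, 0, 0, 0, -1, 0, 0, 0.9, 0, 0, 0, -1, 0, 0, 0.9, 0, 0, 0, -1, 0, 0, 0.9, 0, 0, 0, -1]}}

```text
clock: 7.7
ee_pos: [0.5224, 0.4125, 0.0471]
tcp_rot: [0.946, 0.324, 0.0, -0.0]
wrist_force: [1.1, -0.3, 0.9]
grip_width: 0.0853
grasp_force: 0.0
```

Emit:
{"op": "arm_command", "data": {"deltas": [0, 0, 0, 0, 0, 0, 0, 0, 0, 0, 0, 0, 0, 1, 0, 0, 0, 0, 0, 0, 1, 0, 0, 0, 0, 0, 0, 1, 0, 0, 0, 0, 0, 0, 1, 0, 0, 0, 0, 0, 0, 1, 0, 0, 0, 0, 0, 0, 1, 0, 0, 0, 0, 0, 0, 1]}}

```text
clock: 8.7
ee_pos: [0.5233, 0.4132, 0.0496]
tcp_rot: [0.946, 0.324, 0.001, -0.0]
wrist_force: [-0.1, 0.9, 6.1]
grip_width: 0.0224
grasp_force: 59.3
```

```bash
python3 - <<'E'
from h import *
s=sense();print(s)
for n in("side","wrist"):
    p=camera(n);save(p,n+"4")
    if n=="wrist":
        np.savez("w4.npz",C=cloud(p,s),I=p["pixels"])
    print([(q["bbox"],q["confidence"]) for q in recognise(p,"stamp")[:2]])
E
```

```text
{'clock': 8.7, 'joint_positions': array([6.03046207e-01, 6.04704708e-01, 1.63425366e+00, 9.36311088e-05,
       9.00053935e-01, 1.51294882e+00]), 'joint_vel': array([ 0.00111894, -0.0012956 ,  0.00052886, -0.00049894,  0.00103368,
        0.00097738]), 'effort': array([-2.92420741e-01, -4.48032761e+01, -2.03859723e+01, -7.32395961e-02,
        3.13920225e-02, -1.18782471e-03]), 'ee_pos': array([0.52327313, 0.41317879, 0.04964376]), 'tcp_rot': array([ 9.45906086e-01,  3.24437991e-01,  1.23265176e-03, -3.82716924e-04]), 'wrist_force': array([-0.11719961,  0.91090626,  6.13666643]), 'torque': array([ 0.05864859, -0.01082292, -0.0313131 ]), 'grasp_force': 59.25048968754709, 'grip_width': 0.022384575051126086}
[([279.6, 273.7, 26.2, 33.7], 0.78)]
[([244.4, 205.4, 60.8, 130.9], 0.85)]
```

View pics/wrist4.png

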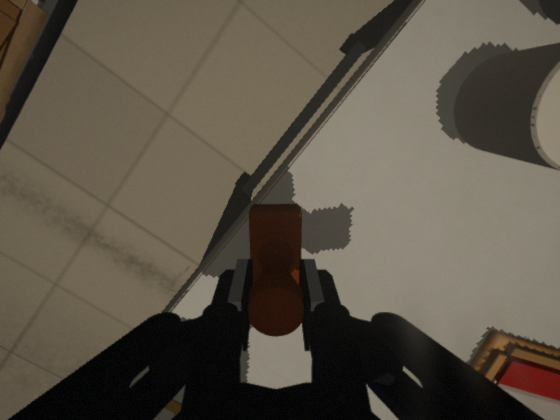

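The wrist view shows the stamp between the pads at (275,270), with the block square to the tool. I'll write a small row generator for world-frame moves.

```bash
cat > g.py <<'E'
import numpy as np
def rows(psi,segs):
    # segs: (n, world dx,dy,dz mm total, yaw change rad total); returns rows in tool units, tool pointing down, psi=angle of tool y
    out=[]
    for n,dx,dy,dz,dp in segs:
        for i in range(n):
            a,b,c=dx/n/20,dy/n/20,dz/n/20
            ty=np.array([np.cos(psi),np.sin(psi)]);tx=np.array([-ty[1],ty[0]])
            out.append([a*tx[0]+b*tx[1],a*ty[0]+b*ty[1],-c,0,0,-dp/n*10,1]);psi+=dp/n
    o=np.round(out,3)+0;assert abs(o).max()<=1
    for k in range(0,len(o),8):print([float(v) for r in o[k:k+8] for v in r])
E
python3 - <<'E'
from g import *
rows(-.91,[(5,0,0,95,.5),(8,-5,-150,0,.753),(19,-11.5,-379,0,0)])
E
```

```text
[0.0, 0.0, -0.95, 0.0, 0.0, -1.0, 1.0, 0.0, 0.0, -0.95, 0.0, 0.0, -1.0, 1.0, 0.0, 0.0, -0.95, 0.0, 0.0, -1.0, 1.0, 0.0, 0.0, -0.95, 0.0, 0.0, -1.0, 1.0, 0.0, 0.0, -0.95, 0.0, 0.0, -1.0, 1.0, -0.872, 0.345, 0.0, 0.0, 0.0, -0.941, 1.0, -0.901, 0.262, 0.0, 0.0, 0.0, -0.941, 1.0, -0.921, 0.176, 0.0, 0.0, 0.0, -0.941, 1.0]
[-0.934, 0.088, 0.0, 0.0, 0.0, -0.941, 1.0, -0.938, 0.0, 0.0, 0.0, 0.0, -0.941, 1.0, -0.934, -0.088, 0.0, 0.0, 0.0, -0.941, 1.0, -0.921, -0.175, 0.0, 0.0, 0.0, -0.941, 1.0, -0.901, -0.261, 0.0, 0.0, 0.0, -0.941, 1.0, -0.929, -0.364, 0.0, 0.0, 0.0, 0.0, 1.0, -0.929, -0.364, 0.0, 0.0, 0.0, 0.0, 1.0, -0.929, -0.364, 0.0, 0.0, 0.0, 0.0, 1.0]
[-0.929, -0.364, 0.0, 0.0, 0.0, 0.0, 1.0, -0.929, -0.364, 0.0, 0.0, 0.0, 0.0, 1.0, -0.929, -0.364, 0.0, 0.0, 0.0, 0.0, 1.0, -0.929, -0.364, 0.0, 0.0, 0.0, 0.0, 1.0, -0.929, -0.364, 0.0, 0.0, 0.0, 0.0, 1.0, -0.929, -0.364, 0.0, 0.0, 0.0, 0.0, 1.0, -0.929, -0.364, 0.0, 0.0, 0.0, 0.0, 1.0, -0.929, -0.364, 0.0, 0.0, 0.0, 0.0, 1.0]
[-0.929, -0.364, 0.0, 0.0, 0.0, 0.0, 1.0, -0.929, -0.364, 0.0, 0.0, 0.0, 0.0, 1.0, -0.929, -0.364, 0.0, 0.0, 0.0, 0.0, 1.0, -0.929, -0.364, 0.0, 0.0, 0.0, 0.0, 1.0, -0.929, -0.364, 0.0, 0.0, 0.0, 0.0, 1.0, -0.929, -0.364, 0.0, 0.0, 0.0, 0.0, 1.0, -0.929, -0.364, 0.0, 0.0, 0.0, 0.0, 1.0, -0.929, -0.364, 0.0, 0.0, 0.0, 0.0, 1.0]
```

Emit:
{"op": "arm_command", "data": {"deltas": [0, 0, -0.95, 0, 0, -1, 1, 0, 0, -0.95, 0, 0, -1, 1, 0, 0, -0.95, 0, 0, -1, 1, 0, 0, -0.95, 0, 0, -1, 1, 0, 0, -0.95, 0, 0, -1, 1, -0.872, 0.345, 0, 0, 0, -0.94, 1, -0.9, 0.262, 0, 0, 0, -0.94, 1, -0.92, 0.176, 0, 0, 0, -0.94, 1]}}

```text
clock: 9.9
ee_pos: [0.5196, 0.3552, 0.1423]
tcp_rot: [0.75, 0.662, -0.001, -0.0]
wrist_force: [-0.7, 0.8, 0.2]
grip_width: 0.0223
grasp_force: 59.0
```

Emit:
{"op": "arm_command", "data": {"deltas": [-0.934, 0.088, 0, 0, 0, -0.94, 1, -0.938, 0, 0, 0, 0, -0.94, 1, -0.934, -0.088, 0, 0, 0, -0.94, 1, -0.92, -0.175, 0, 0, 0, -0.94, 1, -0.9, -0.261, 0, 0, 0, -0.94, 1, -0.93, -0.364, 0, 0, 0, 0, 1, -0.93, -0.364, 0, 0, 0, 0, 1, -0.93, -0.364, 0, 0, 0, 0, 1]}}

```text
clock: 10.9
ee_pos: [0.5152, 0.2013, 0.1431]
tcp_rot: [0.577, 0.817, -0.0, -0.0]
wrist_force: [0.9, -0.7, -1.3]
grip_width: 0.0219
grasp_force: 59.0
```

Emit:
{"op": "arm_command", "data": {"deltas": [-0.93, -0.364, 0, 0, 0, 0, 1, -0.93, -0.364, 0, 0, 0, 0, 1, -0.93, -0.364, 0, 0, 0, 0, 1, -0.93, -0.364, 0, 0, 0, 0, 1, -0.93, -0.364, 0, 0, 0, 0, 1, -0.93, -0.364, 0, 0, 0, 0, 1, -0.93, -0.364, 0, 0, 0, 0, 1, -0.93, -0.364, 0, 0, 0, 0, 1]}}

```text
clock: 11.9
ee_pos: [0.5104, 0.0416, 0.1433]
tcp_rot: [0.577, 0.817, 0.0, 0.0]
wrist_force: [-0.4, 0.0, -0.5]
grip_width: 0.0227
grasp_force: 59.0
```

Emit:
{"op": "arm_command", "data": {"deltas": [-0.93, -0.364, 0, 0, 0, 0, 1, -0.93, -0.364, 0, 0, 0, 0, 1, -0.93, -0.364, 0, 0, 0, 0, 1, -0.93, -0.364, 0, 0, 0, 0, 1, -0.93, -0.364, 0, 0, 0, 0, 1, -0.93, -0.364, 0, 0, 0, 0, 1, -0.93, -0.364, 0, 0, 0, 0, 1, -0.93, -0.364, 0, 0, 0, 0, 1]}}

```text
clock: 12.9
ee_pos: [0.5052, -0.1181, 0.1433]
tcp_rot: [0.577, 0.817, 0.0, 0.0]
wrist_force: [0.1, -0.5, -1.0]
grip_width: 0.0225
grasp_force: 59.0
```

```bash
cat > e.py <<'E'
from h import *
import sys
np.set_printoptions(precision=4,suppress=True)
s=sense();print(s["clock"],s["ee_pos"],s["tcp_rot"],s["wrist_force"],s["grasp_force"],s["grip_width"])
for n in("scene","side","wrist"):
    p=camera(n);save(p,n+sys.argv[1]);np.savez(n+sys.argv[1]+".npz",C=cloud(p,s),I=p["pixels"])
    for t,z in(("felt_middle",.0145),("ink_tray",0),("stamp",.05)):
        print(n,t,[(np.round(q["position"],1),round(q["confidence"],2),atz(p,q["position"],z,s)[:2]) for q in tip_of(p,t)[:1]])
    print([(np.round(q["bbox"]),round(q["confidence"],2)) for q in recognise(p,"stamp")[:1]])
a=cv2.imread(f"pics/side{sys.argv[1]}.png");
b=cv2.imread(f"pics/wrist{sys.argv[1]}.png")
cv2.imwrite(f"pics/v{sys.argv[1]}.png",np.hstack([cv2.resize(a[100:240,230:370],(400,400),interpolation=cv2.INTER_CUBIC),cv2.resize(b,(400,300))[:,:,:] if 0 else cv2.copyMakeBorder(cv2.resize(b,(400,300)),0,100,0,0,cv2.BORDER_CONSTANT)]))
E
python3 e.py 5
```

```text
12.9 [ 0.5052 -0.1181  0.1433] [0.5765 0.8171 0.     0.    ] [ 0.1272 -0.5193 -1.0126] 58.95819129422307 0.022450506939145302
scene felt_middle [(array([294.1, 324.9]), 0.83, array([ 0.5052, -0.1361]))]
scene ink_tray [(array([298. , 328.2]), 0.84, array([ 0.5128, -0.1379]))]
scene stamp [(array([289.9, 291.4]), 0.7, array([ 0.5177, -0.0921]))]
[(array([265., 280., 115.,  90.]), 0.71)]
side felt_middle [(array([307.9, 173.8]), 0.57, array([ 0.5086, -0.1401]))]
side ink_tray [(array([308.5, 178.9]), 0.97, array([ 0.5059, -0.1329]))]
side stamp [(array([308.1, 156.3]), 0.75, array([ 0.5113, -0.1971]))]
[(array([303., 134.,  14.,  23.]), 0.76)]
wrist felt_middle []
wrist ink_tray []
wrist stamp [(array([274.4, 245.5]), 0.94, array([ 0.512 , -0.1394]))]
[(array([248., 207.,  57., 131.]), 0.57)]
```

View pics/v5.png

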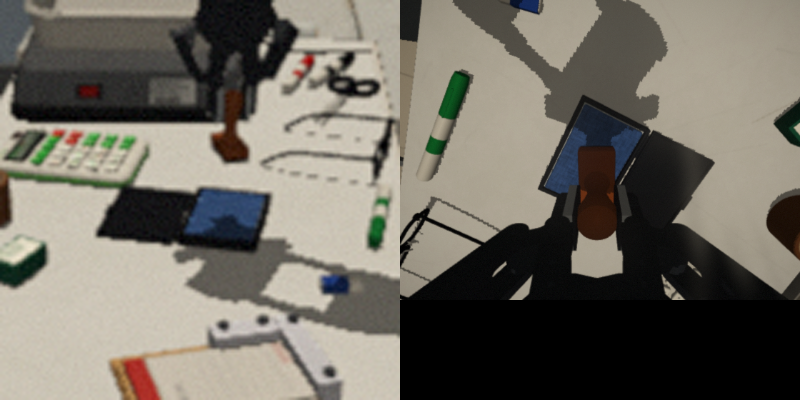

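The picture shows the stamp hanging upright from the fingers, about 20 mm short of the felt's centre. I'll move over it and descend.

```bash
python3 - <<'E'
from g import *
rows(.342,[(3,2,-19,0,0),(5,0,0,-77,0)])
E
```

```text
[-0.31, -0.075, 0.0, 0.0, 0.0, 0.0, 1.0, -0.31, -0.075, 0.0, 0.0, 0.0, 0.0, 1.0, -0.31, -0.075, 0.0, 0.0, 0.0, 0.0, 1.0, 0.0, 0.0, 0.77, 0.0, 0.0, 0.0, 1.0, 0.0, 0.0, 0.77, 0.0, 0.0, 0.0, 1.0, 0.0, 0.0, 0.77, 0.0, 0.0, 0.0, 1.0, 0.0, 0.0, 0.77, 0.0, 0.0, 0.0, 1.0, 0.0, 0.0, 0.77, 0.0, 0.0, 0.0, 1.0]
```

Emit:
{"op": "arm_command", "data": {"deltas": [-0.31, -0.075, 0, 0, 0, 0, 1, -0.31, -0.075, 0, 0, 0, 0, 1, -0.31, -0.075, 0, 0, 0, 0, 1, 0, 0, 0.77, 0, 0, 0, 1, 0, 0, 0.77, 0, 0, 0, 1, 0, 0, 0.77, 0, 0, 0, 1, 0, 0, 0.77, 0, 0, 0, 1, 0, 0, 0.77, 0, 0, 0, 1]}}

```text
clock: 14.65
ee_pos: [0.5072, -0.1356, 0.0649]
tcp_rot: [0.576, 0.817, -0.0, -0.0]
wrist_force: [0.1, -1.0, -0.7]
grip_width: 0.0221
grasp_force: 59.0
```

Emit:
{"op": "arm_command", "data": {"deltas": [0, 0, 0.1, 0, 0, 0, 1, 0, 0, 0.1, 0, 0, 0, 1, 0, 0, 0.1, 0, 0, 0, 1, 0, 0, 0.1, 0, 0, 0, 1, 0, 0, 0, 0, 0, 0, 1, 0, 0, 0, 0, 0, 0, 1, 0, 0, 0, 0, 0, 0, 1, 0, 0, 0, 0, 0, 0, 1]}}

```text
clock: 15.65
ee_pos: [0.5076, -0.1358, 0.0591]
tcp_rot: [0.576, 0.817, 0.0, 0.0]
wrist_force: [-2.6, 1.6, 6.1]
grip_width: 0.0223
grasp_force: 59.6
```

Emit:
{"op": "arm_command", "data": {"deltas": [0, 0, 0.1, 0, 0, 0, 1, 0, 0, 0.1, 0, 0, 0, 1, 0, 0, 0, 0, 0, 0, 1, 0, 0, 0, 0, 0, 0, 1, 0, 0, 0, 0, 0, 0, 1, 0, 0, 0, 0, 0, 0, 1, 0, 0, 0, 0, 0, 0, 1, 0, 0, 0, 0, 0, 0, 1]}}

```text
clock: 16.65
ee_pos: [0.508, -0.136, 0.0586]
tcp_rot: [0.576, 0.817, -0.0, -0.0]
wrist_force: [-11.2, 4.0, 28.6]
grip_width: 0.022
grasp_force: 62.1
```

```bash
python3 e.py 6 | head -1
```

```text
16.65 [ 0.508  -0.136   0.0586] [ 0.5764  0.8172 -0.0002 -0.0003] [-11.1786   3.9743  28.6496] 62.10819002240896 0.02198604398494332
```

View pics/v6.png

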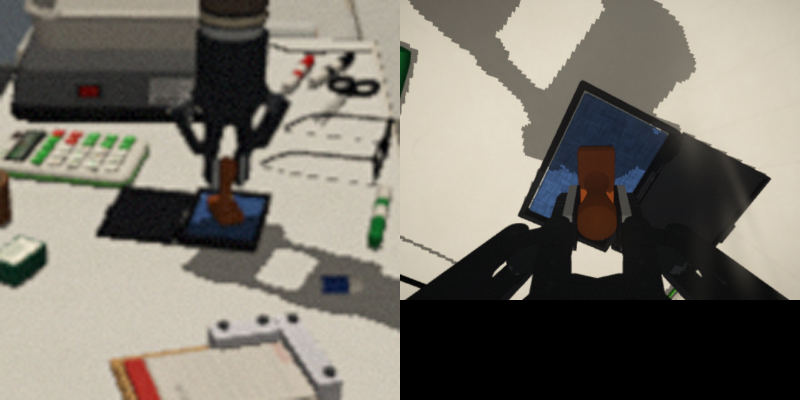

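The pictures show the stamp upright on the felt, well inside the rim, with about 29 N pressing it onto the stop. I'll lift and go to the board.

```bash
python3 - <<'E'
from g import *
rows(.342,[(4,0,0,66,0),(18,-52.4,298,0,0),(2,0,0,0,0)])
E
```

```text
[0.0, 0.0, -0.825, 0.0, 0.0, 0.0, 1.0, 0.0, 0.0, -0.825, 0.0, 0.0, 0.0, 1.0, 0.0, 0.0, -0.825, 0.0, 0.0, 0.0, 1.0, 0.0, 0.0, -0.825, 0.0, 0.0, 0.0, 1.0, 0.829, 0.14, 0.0, 0.0, 0.0, 0.0, 1.0, 0.829, 0.14, 0.0, 0.0, 0.0, 0.0, 1.0, 0.829, 0.14, 0.0, 0.0, 0.0, 0.0, 1.0, 0.829, 0.14, 0.0, 0.0, 0.0, 0.0, 1.0]
[0.829, 0.14, 0.0, 0.0, 0.0, 0.0, 1.0, 0.829, 0.14, 0.0, 0.0, 0.0, 0.0, 1.0, 0.829, 0.14, 0.0, 0.0, 0.0, 0.0, 1.0, 0.829, 0.14, 0.0, 0.0, 0.0, 0.0, 1.0, 0.829, 0.14, 0.0, 0.0, 0.0, 0.0, 1.0, 0.829, 0.14, 0.0, 0.0, 0.0, 0.0, 1.0, 0.829, 0.14, 0.0, 0.0, 0.0, 0.0, 1.0, 0.829, 0.14, 0.0, 0.0, 0.0, 0.0, 1.0]
[0.829, 0.14, 0.0, 0.0, 0.0, 0.0, 1.0, 0.829, 0.14, 0.0, 0.0, 0.0, 0.0, 1.0, 0.829, 0.14, 0.0, 0.0, 0.0, 0.0, 1.0, 0.829, 0.14, 0.0, 0.0, 0.0, 0.0, 1.0, 0.829, 0.14, 0.0, 0.0, 0.0, 0.0, 1.0, 0.829, 0.14, 0.0, 0.0, 0.0, 0.0, 1.0, 0.0, 0.0, 0.0, 0.0, 0.0, 0.0, 1.0, 0.0, 0.0, 0.0, 0.0, 0.0, 0.0, 1.0]
```

Emit:
{"op": "arm_command", "data": {"deltas": [0, 0, -0.825, 0, 0, 0, 1, 0, 0, -0.825, 0, 0, 0, 1, 0, 0, -0.825, 0, 0, 0, 1, 0, 0, -0.825, 0, 0, 0, 1, 0.829, 0.14, 0, 0, 0, 0, 1, 0.829, 0.14, 0, 0, 0, 0, 1, 0.829, 0.14, 0, 0, 0, 0, 1, 0.829, 0.14, 0, 0, 0, 0, 1]}}

```text
clock: 18.4
ee_pos: [0.4949, -0.0679, 0.1196]
tcp_rot: [0.576, 0.817, -0.0, -0.001]
wrist_force: [-0.7, -0.8, 0.0]
grip_width: 0.0222
grasp_force: 59.0
```

Emit:
{"op": "arm_command", "data": {"deltas": [0.829, 0.14, 0, 0, 0, 0, 1, 0.829, 0.14, 0, 0, 0, 0, 1, 0.829, 0.14, 0, 0, 0, 0, 1, 0.829, 0.14, 0, 0, 0, 0, 1, 0.829, 0.14, 0, 0, 0, 0, 1, 0.829, 0.14, 0, 0, 0, 0, 1, 0.829, 0.14, 0, 0, 0, 0, 1, 0.829, 0.14, 0, 0, 0, 0, 1]}}

```text
clock: 19.4
ee_pos: [0.4722, 0.064, 0.1203]
tcp_rot: [0.576, 0.817, 0.0, 0.0]
wrist_force: [0.7, -0.1, -0.7]
grip_width: 0.0223
grasp_force: 59.0
```

Emit:
{"op": "arm_command", "data": {"deltas": [0.829, 0.14, 0, 0, 0, 0, 1, 0.829, 0.14, 0, 0, 0, 0, 1, 0.829, 0.14, 0, 0, 0, 0, 1, 0.829, 0.14, 0, 0, 0, 0, 1, 0.829, 0.14, 0, 0, 0, 0, 1, 0.829, 0.14, 0, 0, 0, 0, 1, 0, 0, 0, 0, 0, 0, 1, 0, 0, 0, 0, 0, 0, 1]}}

```text
clock: 20.4
ee_pos: [0.4549, 0.1622, 0.1202]
tcp_rot: [0.576, 0.817, -0.0, 0.0]
wrist_force: [-0.0, -0.2, 0.5]
grip_width: 0.0222
grasp_force: 59.0
```

```bash
cat > f.py <<'E'
from h import *
import sys
np.set_printoptions(precision=4,suppress=True)
s=sense();print(s["clock"],s["ee_pos"],s["tcp_rot"],s["wrist_force"],s["grip_width"])
n=sys.argv[1]
p=camera("wrist");C=cloud(p,s);np.savez(f"w{n}.npz",C=C,I=p["pixels"])
q=camera("side");sc=camera("scene")
T=Rn.from_quat(s["tcp_rot"]).as_matrix();P=C.reshape(-1,3);I=p["pixels"].reshape(-1,3).astype(int)
ok=~np.isnan(P[:,0]);L=(P-s["ee_pos"])@T
# stamp block pixels: reddish, below the knob, near tool axis, 20-50mm ahead of TCP
m=ok&(I[:,0]>1.5*I[:,2])&(abs(L[:,0])<.045)&(abs(L[:,1])<.025)&(L[:,2]>.026)&(L[:,2]<.052)
print("block top pts",m.sum(),np.percentile(L[m],[3,50,97],axis=0))
t=m&(abs(L[:,2]-np.median(L[m,2]))<.005)
A=np.c_[L[t][:,:2],np.ones(t.sum())];k=np.linalg.lstsq(A,L[t][:,2],rcond=None)[0];print("plane slopes",k)
print("rect",cv2.minAreaRect(L[t][:,:2].astype(np.float32)*1000))
for pic,nm in((p,"wrist"),(q,"side"),(sc,"scene")):
    for tt,z in(("stamp_place",.017),("board",0)):
        print(nm,tt,[(np.round(r["position"],1),round(r["confidence"],2),atz(pic,r["position"],z,s)[:2]) for r in tip_of(pic,tt)[:1]])
a=cv2.resize(q["pixels"][150:270,255:415],(400,300),interpolation=cv2.INTER_CUBIC);b=cv2.resize(p["pixels"],(400,300))
cv2.imwrite(f"pics/v{n}.png",np.hstack([a,b])[:,:,::-1])
E
python3 f.py 7
```

```text
20.4 [0.4549 0.1622 0.1202] [ 0.5763  0.8173 -0.0002  0.0001] [-0.0311 -0.1726  0.4543] 0.022176966997756963
block top pts 2900 [[-0.0118 -0.0127  0.0275]
 [ 0.0125 -0.0001  0.0337]
 [ 0.0251  0.0127  0.0414]]
plane slopes [0.0364 0.0054 0.0333]
rect ((3.6190128326416016, -0.037471771240234375), (27.50625991821289, 43.770263671875), 89.68504333496094)
wrist stamp_place [(array([274.6, 243.8]), 0.56, array([0.4628, 0.1379]))]
wrist board []
side stamp_place [(array([326.7, 222.5]), 0.61, array([0.4506, 0.1411]))]
side board [(array([311. , 236.2]), 0.62, array([0.4889, 0.1817]))]
scene stamp_place [(array([209.3, 224. ]), 0.95, array([0.4473, 0.154 ]))]
scene board [(array([228.8, 216. ]), 0.59, array([0.4988, 0.1754]))]
```

View pics/v7.png

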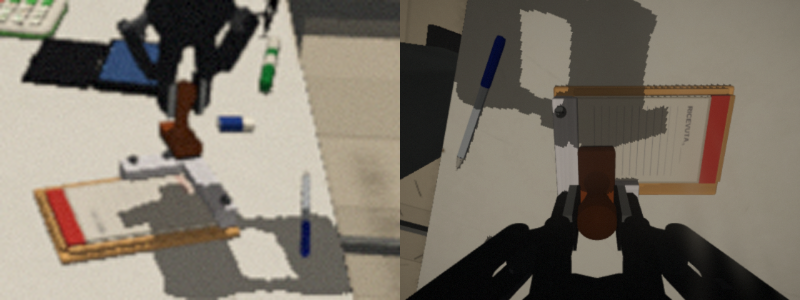

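The pictures show the stamp hanging upright over the corner and square to the board, with the long fence at about (566,140). I'll check the remaining gap to the long fence from this close view.

```bash
python3 - <<'E'
import numpy as np
from scipy.spatial.transform import Rotation as Rn
C=np.load("w7.npz")["C"].reshape(-1,3);C=C[~np.isnan(C[:,0])]
T=Rn.from_quat([.5763,.8173,-.0002,.0001]).as_matrix();L=(C-[.4549,.1622,.1202])@T
f=(C[:,2]>.026)&(C[:,2]<.034)
X=[];Y=[]
for t in np.arange(-.03,.075,.004):
    m=f&(abs(L[:,0]-t)<.002)&(L[:,1]<-.008)&(L[:,1]>-.06)
    if m.sum()>4:X.append(t);Y.append(L[m,1].max())
print(np.round(1e3*np.array([X,Y]).T,1))
m=f&(L[:,0]<-.015)&(L[:,1]>-.02)&(L[:,1]<.06);print(m.sum(),m.any() and L[m,0].max())
p=(C[:,2]>.013)&(C[:,2]<.021)&(abs(L[:,0])<.08)&(abs(L[:,1])<.15);print(np.median(C[p,2]))
E
```

```text
[[-30.  -19.4]
 [-26.  -19.2]
 [-22.  -19.1]
 [-18.  -19.1]
 [-14.  -18.9]
 [-10.  -19.6]
 [ -6.  -19.4]
 [ -2.  -19.3]
 [  2.  -19.2]
 [  6.  -18.5]
 [ 10.  -18.5]
 [ 14.  -18.5]
 [ 18.  -18.9]
 [ 22.  -18.7]
 [ 26.  -18.7]
 [ 30.  -18.6]
 [ 34.  -18.5]
 [ 38.  -18.5]
 [ 42.  -18.8]
 [ 46.  -18.7]
 [ 50.  -18.7]
 [ 54.  -18.5]
 [ 58.  -20.7]]
335 -0.015154929225151428
0.017081314301624934
```

Emit:
{"op": "arm_command", "data": {"deltas": [0, 0, 0.5, 0, 0, 0, 1, 0, 0, 0.5, 0, 0, 0, 1, 0, 0, 0.5, 0, 0, 0, 1, 0, 0, 0.5, 0, 0, 0, 1, 0, 0, 0.5, 0, 0, 0, 1, -0.1, -0.1, 0, 0, 0, 0, 1, -0.1, -0.1, 0, 0, 0, 0, 1, 0, 0, 0, 0, 0, 0, 1]}}

```text
clock: 21.85
ee_pos: [0.4527, 0.157, 0.0707]
tcp_rot: [0.577, 0.817, 0.0, 0.0]
wrist_force: [-0.3, -0.2, -0.7]
grip_width: 0.0226
grasp_force: 59.0
```

Emit:
{"op": "arm_command", "data": {"deltas": [0, -0.05, 0, 0, 0, 0, 1, 0, 0, 0, 0, 0, 0, 1, 0, -0.05, 0, 0, 0, 0, 1, 0, 0, 0, 0, 0, 0, 1, 0, 0, 0, 0, 0, 0, 1, 0, 0, 0, 0, 0, 0, 1, 0, 0, 0, 0, 0, 0, 1, 0, 0, 0, 0, 0, 0, 1]}}

```text
clock: 22.85
ee_pos: [0.4517, 0.1567, 0.0708]
tcp_rot: [0.577, 0.817, 0.001, 0.001]
wrist_force: [4.4, 1.1, 0.1]
grip_width: 0.0225
grasp_force: 59.2
```

Emit:
{"op": "arm_command", "data": {"deltas": [-0.05, 0, 0, 0, 0, 0, 1, -0.05, 0, 0, 0, 0, 0, 1, 0, 0, 0, 0, 0, 0, 1, 0, 0, 0, 0, 0, 0, 1, 0, 0, 0, 0, 0, 0, 1, 0, 0, 0, 0, 0, 0, 1, 0, 0, 0, 0, 0, 0, 1, 0, 0, 0, 0, 0, 0, 1]}}

```text
clock: 23.85
ee_pos: [0.4521, 0.1554, 0.0705]
tcp_rot: [0.577, 0.817, 0.001, 0.0]
wrist_force: [4.9, 2.6, -0.7]
grip_width: 0.0222
grasp_force: 59.2
```

Emit:
{"op": "arm_command", "data": {"deltas": [-0.05, 0, 0, 0, 0, 0, 1, -0.05, 0, 0, 0, 0, 0, 1, 0, 0, 0, 0, 0, 0, 1, 0, 0, 0, 0, 0, 0, 1, 0, 0, 0, 0, 0, 0, 1, 0, 0, 0, 0, 0, 0, 1, 0, 0, 0, 0, 0, 0, 1, 0, 0, 0, 0, 0, 0, 1]}}

```text
clock: 24.85
ee_pos: [0.4524, 0.1544, 0.0707]
tcp_rot: [0.577, 0.817, 0.002, -0.0]
wrist_force: [3.0, 6.6, -0.0]
grip_width: 0.0227
grasp_force: 59.3
```

Emit:
{"op": "arm_command", "data": {"deltas": [-0.05, -0.05, 0, 0, 0, 0, 1, 0, 0, 0.05, 0, 0, 0, 1, 0, 0, 0.05, 0, 0, 0, 1, 0, 0, 0.05, 0, 0, 0, 1, 0, 0, 0, 0, 0, 0, 1, 0, 0, 0, 0, 0, 0, 1, 0, 0, 0, 0, 0, 0, 1, 0, 0, 0, 0, 0, 0, 1]}}

```text
clock: 25.85
ee_pos: [0.4526, 0.1539, 0.0684]
tcp_rot: [0.577, 0.816, 0.003, -0.0]
wrist_force: [2.9, 8.8, 4.2]
grip_width: 0.0225
grasp_force: 59.7
```

Emit:
{"op": "arm_command", "data": {"deltas": [0, 0, 0.05, 0, 0, 0, 1, 0, 0, 0.05, 0, 0, 0, 1, 0, 0, 0, 0, 0, 0, 1, 0, 0, 0, 0, 0, 0, 1, 0, 0, 0, 0, 0, 0, 1, 0, 0, 0, 0, 0, 0, 1, 0, 0, 0, 0, 0, 0, 1, 0, 0, 0, 0, 0, 0, 1]}}

```text
clock: 26.85
ee_pos: [0.4526, 0.1543, 0.0672]
tcp_rot: [0.578, 0.816, 0.003, -0.001]
wrist_force: [0.0, 9.5, 10.0]
grip_width: 0.0219
grasp_force: 60.2
```

Emit:
{"op": "arm_command", "data": {"deltas": [0, -0.05, 0, 0, 0, 0, 1, 0, -0.05, 0, 0, 0, 0, 1, 0, 0, 0.05, 0, 0, 0, 1, 0, 0, 0, 0, 0, 0, 1, 0, 0, 0, 0, 0, 0, 1, 0, 0, 0, 0, 0, 0, 1, 0, 0, 0, 0, 0, 0, 1, 0, 0, 0, 0, 0, 0, 1]}}

```text
clock: 27.85
ee_pos: [0.4524, 0.1543, 0.0672]
tcp_rot: [0.578, 0.816, 0.004, 0.001]
wrist_force: [1.8, 10.8, 12.9]
grip_width: 0.022
grasp_force: 60.5
```

```bash
sed -i 's/"scene"):/"scene"):\n    save(pic,nm+n)/' f.py; sed -i 's/^for pic,nm.*/for pic,nm in((p,"wrist"),(q,"side"),(sc,"scene")):\n    save(pic,nm+n)/' f.py; python3 f.py 8
```

```text
27.85 [0.4524 0.1543 0.0672] [0.5776 0.8163 0.0045 0.0005] [ 1.7654 10.85   12.8803] 0.02196291775203159
block top pts 3014 [[-0.0115 -0.0128  0.0278]
 [ 0.0139 -0.0001  0.0333]
 [ 0.0266  0.013   0.041 ]]
plane slopes [ 0.0082 -0.0024  0.0331]
rect ((4.352848052978516, -0.03754234313964844), (28.1920166015625, 45.50780487060547), 89.51129150390625)
wrist stamp_place []
wrist board [(array([354., 217.]), 0.9, array([0.4965, 0.18  ]))]
side stamp_place [(array([327.1, 223.1]), 0.88, array([0.4496, 0.1438]))]
side board [(array([307.6, 236.3]), 0.7, array([0.4973, 0.1829]))]
scene stamp_place [(array([211.9, 221.2]), 0.74, array([0.4551, 0.1596]))]
scene board [(array([226.9, 216.6]), 0.88, array([0.4942, 0.1754]))]
```

View pics/v8.png

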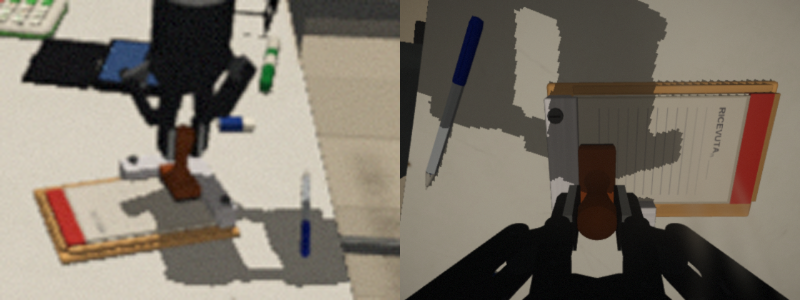

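The pictures show the stamp seated in the fence corner, square to the board. I'll check tilt and height in world axes.

```bash
python3 - <<'E'
import numpy as np
from scipy.spatial.transform import Rotation as Rn
d=np.load("w8.npz");C=d["C"].reshape(-1,3);I=d["I"].reshape(-1,3).astype(int)
th=.341;q=C[:,:2]-[.4526,.1555];u=q@[np.cos(th),np.sin(th)];w=q@[-np.sin(th),np.cos(th)]
m=(I[:,0]>1.5*I[:,2])&(abs(u)<.016)&(w>.013)&(w<.03)&(C[:,2]>.028)&(C[:,2]<.038)
k=np.linalg.lstsq(np.c_[u[m],w[m]-.02,np.ones(m.sum())],C[m,2],rcond=None)[0]
print(m.sum(),"slopes/height",k,"u range",np.percentile(u[m],[1,99]),"w max",np.percentile(w[m],99))
p=(C[:,2]>.013)&(C[:,2]<.021)&(u>.03)&(u<.1)&(w>0)&(w<.06);print("paper",np.median(C[p,2]))
f=(C[:,2]>.026)&(C[:,2]<.034)&(u<-.014)&(u>-.022)&(w>.02)&(w<.06);print("fence top",np.median(C[f,2]),"face u",np.percentile(u[f|((C[:,2]>.026)&(C[:,2]<.034)&(u<-.01)&(w>.035)&(w<.06))],99))
E
```

```text
1367 slopes/height [ 0.01027726 -0.15829891  0.03374462] u range [-0.01369027  0.01320154] w max 0.02585621169867182
paper 0.01722421489177725
fence top 0.029788181211911596 face u -0.014180306142678324
```

```bash
python3 - <<'E'
import numpy as np
d=np.load("w8.npz");C=d["C"].reshape(-1,3);I=d["I"].reshape(-1,3).astype(int)
th=.341;q=C[:,:2]-[.4526,.1555];u=q@[np.cos(th),np.sin(th)];w=q@[-np.sin(th),np.cos(th)]
r=(I[:,0]>1.5*I[:,2])&(C[:,2]>.028)&(C[:,2]<.045)
for a in np.arange(.002,.028,.003):
    print(round(a,3),[round(1e3*float(np.median(C[r&(abs(w-a)<.0015)&(abs(u-b)<.002),2])),2) for b in(-.011,-.008,.008,.011)])
E
```

```text
0.002 [33.78, 38.97, 39.21, 33.95]
0.005 [33.67, 36.04, 34.99, 33.71]
0.008 [33.63, 34.05, 34.04, 33.98]
0.011 [33.85, 34.1, 34.11, 34.02]
0.014 [34.07, 34.3, 34.13, 34.05]
0.017 [34.31, 34.28, 34.24, 34.24]
0.02 [34.03, 34.09, 34.47, 34.3]
0.023 [34.13, 34.23, 34.47, 34.31]
0.026 [32.1, 32.36, 31.59, 31.9]
```

The far end sits about 0.03 rad high, which is within tolerance. I'll trim it with a small counter-turn and a little more push on the long fence.

Emit:
{"op": "arm_command", "data": {"deltas": [0.05, 0, 0, 0, -0.15, 0, 1, 0, -0.03, 0.05, 0, -0.15, 0, 1, 0, 0, 0, 0, 0, 0, 1, 0, 0, 0, 0, 0, 0, 1, 0, 0, 0, 0, 0, 0, 1, 0, 0, 0, 0, 0, 0, 1, 0, 0, 0, 0, 0, 0, 1, 0, 0, 0, 0, 0, 0, 1]}}

```text
clock: 29.3
ee_pos: [0.4521, 0.1553, 0.0666]
tcp_rot: [0.578, 0.816, -0.004, 0.013]
wrist_force: [1.2, 11.8, 14.5]
grip_width: 0.0226
grasp_force: 60.6
```

```bash
cat > t.py <<'E'
from h import *
s=sense();print(s["ee_pos"],s["tcp_rot"],s["wrist_force"],s["torque"])
R=Rn.from_quat(s["tcp_rot"]).as_matrix();f=s["wrist_force"];th=.341
print("board x,y,z force",f[0]*np.cos(th)+f[1]*np.sin(th),-f[0]*np.sin(th)+f[1]*np.cos(th),f[2])
p=camera("wrist");C=cloud(p,s).reshape(-1,3);I=p["pixels"].reshape(-1,3).astype(int)
q=C[:,:2]-[.4526,.1555];u=q@[np.cos(th),np.sin(th)];w=q@[-np.sin(th),np.cos(th)]
r=(I[:,0]>1.5*I[:,2])&(C[:,2]>.028)&(C[:,2]<.045)
for a in np.arange(.005,.028,.003):
    print(round(a,3),[round(1e3*float(np.median(C[r&(abs(w-a)<.0015)&(abs(u-b)<.002),2])),2) for b in(-.011,-.008,.008,.011)])
m=r&(C[:,2]>.032)&(C[:,2]<.0355)
print("u",np.percentile(u[m],[1,99]),"wmax",np.percentile(w[m],99))
E
python3 t.py
```

```text
[0.45207862 0.15525014 0.06656267] [ 0.57756146  0.81623332 -0.00366854  0.01313267] [ 1.21650842 11.78820438 14.54713694] [ 2.02044659 -0.23773591 -0.01067778]
board x,y,z force 5.088788140428589 10.70261138840874 14.547136941597756
0.005 [32.8, 35.89, 34.78, 33.17]
0.008 [33.06, 33.08, 32.99, 33.1]
0.011 [32.9, 32.85, 33.09, 32.79]
0.014 [33.16, 33.2, 33.01, 33.09]
0.017 [33.01, 33.19, 33.17, 33.29]
0.02 [32.97, 33.02, 33.04, 32.95]
0.023 [32.71, 33.01, 33.25, 33.15]
0.026 [31.86, 31.51, 31.82, 31.43]
u [-0.01335153  0.01318237] wmax 0.025389118017818478
```

The stamp is now flat, with its block top at 33.0 mm as expected. One last firmer push on the long fence.

Emit:
{"op": "arm_command", "data": {"deltas": [0, -0.05, 0, 0, 0, 0, 1, 0, -0.05, 0, 0, 0, 0, 1, 0, 0, 0, 0, 0, 0, 1, 0, 0, 0, 0, 0, 0, 1, 0, 0, 0, 0, 0, 0, 1, 0, 0, 0, 0, 0, 0, 1, 0, 0, 0, 0, 0, 0, 1, 0, 0, 0, 0, 0, 0, 1]}}

```text
clock: 30.35
ee_pos: [0.4518, 0.1551, 0.0667]
tcp_rot: [0.578, 0.816, -0.002, 0.014]
wrist_force: [4.8, 12.0, 10.4]
grip_width: 0.0226
grasp_force: 60.3
```

```bash
python3 t.py
```

```text
[0.45179625 0.15509953 0.06668354] [ 0.57755523  0.81622319 -0.00205865  0.01433261] [ 4.79398586 12.0417669  10.40375277] [ 2.25806956 -0.78684562 -0.03403948]
board x,y,z force 8.545075796733654 9.745159316754348 10.403752767903198
0.005 [32.98, 35.67, 34.77, 33.02]
0.008 [33.16, 33.17, 33.19, 33.12]
0.011 [32.86, 33.0, 33.29, 33.41]
0.014 [33.15, 33.34, 33.39, 33.29]
0.017 [33.04, 32.97, 33.44, 33.22]
0.02 [33.23, 33.09, 33.35, 33.33]
0.023 [32.97, 33.3, 33.48, 33.38]
0.026 [31.67, 31.69, 31.95, 31.89]
u [-0.01349913  0.01312968] wmax 0.025419391431720683
```

Forces are about 8.5 N on the long fence, 9.7 N on the short fence and 10.4 N down, and the stamp is still flat and in place. I'm handing in.

```bash
python3 -c "
from bench import *
print(job_done())"
```

```text
the job is handed in; nothing more can be done
None
```

The stamp was inked on the fully pressed felt and is now held flat in the corner of the two fences, pushed against both and down on the form; the job was handed in at about 30 s, and no verdict came back.

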